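# Close the garlic tin with its inner lid, keep the outer lid in hand

## Task

The garlic tin's two lids lie nested on the worktop, the wooden grip bar of the inner lid poking up through the hollow collar handle of the outer one. Pick both up together by the bar, turn them to match the open tin and lower them gently until the inner lid is fully home in its mouth; only then lift the outer lid alone by its collar, straight up, leaving the inner lid seated. Finish while still holding the outer lid, still and level, 10 cm or more above where it sat and touching nothing else, with the tin and the things around left where they are.

Things in the scene. Friction and masses are not known exactly. Their poses are not given: they have to be found in the camera images.
- garlic_tin: open rectangular steel tin with a garlic bulb inside and small dark vent holes: 110 (its x) x 80 (y) mm outside, 90 tall, walls 3 mm (mouth 104x74); loose, 1.5 kg. Origin: centre of underside, z up. Same after a half turn. Stands left or right, the lids on the other side.
- inner_lid: inner lid, 0.3 kg, under the outer lid. Origin: centre of underside, z up, long side x. Plug 94x64 mm to z=6, 98x68 to z=12 (3 mm play in the tin's mouth); flange 114x84, z=12-16, which rests on the tin's rim: home, its origin is 78 mm above the tin's. Wooden grip bar 26 (x) x 12 (y), z=16-72; its top 24 mm show above the collar. Starts on its plug on the worktop.
- outer_lid: outer lid, 0.18 kg. Origin: centre of the skirt's lower edge, z up. Skirt 130 (x) x 100 (y) mm outside, 124x94 inside; plate z=12-16, rests loose on the inner lid's flange (nested: origin 4 mm above the inner lid's). Wooden collar handle 42 (x) x 28 (y), z=16-44, with a slot 32x18 right through it and the plate for the inner lid's bar. Skirt has 7 mm play round the tin.
- shaker: glass pepper shaker with a metal top, 44 mm across, 90 tall, at the back; bystander. Origin: centre of underside
- lemon: lemon, 71x53x51 mm, on the left; bystander. Origin: its underside at the start
- mug: white mug, 80 mm across (113 with handle), 91 tall, at the back right; bystander. Origin: centre of underside
- garlic_bulb: loose garlic bulb, 60 mm, near the front edge on the right; bystander. Origin: its underside at the start
- teaspoon: metal teaspoon 139 mm long lying near the front on the left; bystander. Origin: under its middle
- spice_jar: spice jar with a screw cap, 42 mm across, 96 tall, at the back left; bystander. Origin: centre of underside

How it is judged:
On the way, in this order (a step that is already met when the one before it is completed fails the run):
1. both lids are lifted together, nested (height (world z) of inner_lid above 0.03 m and z of outer_lid in the frame of inner_lid between 0 and 0.008 m and angle between the z axis of outer_lid and the z axis of inner_lid, either way round below 0.08 rad), for 0.2 s.
2. the inner lid is home in the tin, the outer lid still over it (z of inner_lid in the frame of garlic_tin between 0.073 and 0.082 m and horizontal distance between inner_lid and garlic_tin below 0.008 m and angle between the z axis of inner_lid and the z axis of garlic_tin, either way round below 0.06 rad and z of outer_lid in the frame of inner_lid between 0 and 0.008 m and angle between the z axis of outer_lid and the z axis of inner_lid, either way round below 0.08 rad), for 0.2 s.
3. the outer lid is lifted clear of the inner lid, which stays home (z of inner_lid in the frame of garlic_tin between 0.073 and 0.082 m and horizontal distance between inner_lid and garlic_tin below 0.008 m and angle between the z axis of inner_lid and the z axis of garlic_tin, either way round below 0.06 rad and z of outer_lid in the frame of inner_lid above 0.062 m), for 0.2 s.
At the end, for the whole second after the job is handed in: Inner lid home in the tin (73-82 mm above its origin, 8 mm off axis, 0.06 rad), at rest, untouched; outer lid held in the fingers, skirt over 165 mm above the worktop (it sat at 82), level within 0.2 rad, still, touching neither inner lid nor tin; tin upright, within 30 mm of its start (z of inner_lid in the frame of garlic_tin between 0.073 and 0.082 m and horizontal distance between inner_lid and garlic_tin below 0.008 m and angle between the z axis of inner_lid and the z axis of garlic_tin, either way round below 0.06 rad and linear speed of inner_lid below 0.02 m/s and height (world z) of outer_lid above 0.165 m and angle between outer_lid's own z axis and vertical below 0.2 rad and linear speed of outer_lid below 0.03 m/s and contact force between outer_lid and the fingers above 1 N and contact force between outer_lid and inner_lid below 0.1 N and contact force between outer_lid and garlic_tin below 0.1 N and contact force between inner_lid and the arm below 0.1 N and contact force between inner_lid and the fingers below 0.1 N and distance of garlic_tin from where it was at the start of the episode below 0.03 m and angle between garlic_tin's own z axis and vertical below 0.05 rad); the arm keeps its last pose, push and grip.
It fails at once if the lids are parted (over 16 mm) while the inner lid is not home in the tin (distance between outer_lid and inner_lid above 0.02 m and not (z of inner_lid in the frame of garlic_tin between 0.073 and 0.082 m and horizontal distance between inner_lid and garlic_tin below 0.008 m and angle between the z axis of inner_lid and the z axis of garlic_tin, either way round below 0.06 rad)).
It fails at once if the lids are dropped or slammed onto the tin (over 0.4 m/s just above it) (horizontal distance between inner_lid and garlic_tin below 0.03 m and z of inner_lid in the frame of garlic_tin below 0.12 m and linear speed of inner_lid above 0.4 m/s).
It fails at once if the tin is shoved over 30 mm or tipped (distance of garlic_tin from where it was at the start of the episode above 0.03 m or angle between garlic_tin's own z axis and vertical above 0.2 rad).
It fails at once if a bystander is moved over 30 mm (distance of any of shaker, lemon, mug, garlic_bulb, teaspoon, spice_jar from where it was at the start of the episode above 0.03 m).
It also fails if it takes over 64 s, if anything falls off the work surface, if the arm or the gripper's body presses on something with over 40 N, if the wrist force passes 120 N, or if a joint passes its speed limit or range.

## Robot

A 6-joint arm with a two-finger parallel gripper is mounted at the origin on a cart in front of the work surface, level with it; the furniture and walls round the work are solid. World frame = base frame: x ahead of the robot, y to its left, z up, the work surface at z = 0. Lengths are in m, angles in rad, forces in N, time in s.
With the tool pointing down it reaches from about 0.4 to 0.825 m from the base axis. Payload 7 kg.
Tool frame: the origin (TCP) lies midway between the tips of the shut fingers; the grasp point (between the pads) lies 19 mm behind it; z points along the fingers, y is the line along which they close (so a half turn about z gives the same grasp; the last joint's range is limited). The gripper opens to 88 mm and grips with 3 to 60 N. Pads are 19 mm wide; open, the fingers measure 130 mm over their backs; the gripper's body (78 mm by 193 mm) begins 47 mm behind the grasp point.
Start: joints at [-0.931, 0.359, 0.012, 0, -1.224, -0.288], TCP at [0.233, -0.634, 0.227] pointing down, gripper open.
Joint ranges: [-3.07, 3.07], [-1.43, 2.12], [-1.02, 1.25], [-3.03, 1.67], [-3.05, -0], [-3.03, 3.03]. Speed limits (rad/s): [2.39, 2.39, 3.01, 3.14, 3.14, 3.14].

## Interface

Orientations are given as a rotation vector (axis times angle).
In Python, from rig import manip gives the robot as it stands.
- The arm moves only by the tool jog_arm, never from a script. Its argument "targets" is one flat list of numbers, 7 for each row, row after row: the turn, a rotation vector about the world's x, y, z in degrees, then the shift along the world's x, y, z in cm, then the finger opening in cm, from 0 to 8.76. In form: [rx, ry, rz, tx, ty, tz, fingers, rx, ry, rz, tx, ty, tz, fingers, ...]. A call has 1 to 10 rows; each row shifts and turns the commanded pose from where the row before left it; what a row does not reach is not made up. A row lasts 1/12 s, in which the tool goes at most 41.7 mm and 7.16 degrees, less where a joint would pass 70% of its speed; a pose out of reach is approached as far as the arm can. A call with a gripper value outside its range is refused whole. The fingers move at their own pace and stop on an object; the grip force is fixed at half the most. Time passes only in rows, so rows that do not move let the fingers close. It gives the time, the measured TCP pose, the force, the opening and the grip force at its end, in the units of the state.
- manip.get_state(): the state, without advancing time (a new reading comes with each control period).
- manip.grab_frame(name): name is "side" or "top" or "wrist"; returns the picture (420x560x3 uint8, blue, green, red); there is no depth.
- manip.camera_params(name): a dict with "mtx" (3x3 intrinsics, pixels), "k1" (the pictures are not rectified: a ray, as slopes to the right and down, at radius r is drawn at 1 + k1 r^2 times it, then the intrinsics apply), "position" and "attitude" of the camera in the world. Camera axes: x right, y up, looking along -z (the intrinsics and any distortion apply to the point x, -y, -z); pixel columns grow to the right and rows downward; lengths in m; the calibration is good to about 2 mm. A picture is of the moment at which its call begins: read the wrist's pose just before it. camera_params takes no time and is no camera call; for the wrist camera it gives the pose at the moment of the call.
- manip.job_done(): hands the job in; it is judged then, once.
Trained networks look in the newest picture that a camera, given by its name, has taken for a name from the list of things; names that differ only in an ending like _2 or _b are one class to them, and where a whole thing is asked for, a point or a joint stands for the part that bears it (a point fixed in the world has none). Each returns a list of dicts, best first, with "score" (0 to 1); they miss things now and then, are a little off and sometimes report something else, mostly with a low value. They report only what shows in the picture. A call takes as long as a camera call.
- manip.search_frame(camera, label): "xy" ([column, row] in pixels, amid what is visible of it).
- manip.silhouettes(camera, label): "pixels" (420x560 bool, what is visible of it) and "xy" ([column, row] in pixels, amid what is visible of it).
The state is a dict: "time_s": time; "qpos": joint angles; "qvel": joint speeds; "tau": joint torques, N m; "position": TCP position; "ee_rot": TCP orientation; "contact_force": force on the tool from outside, world axes, zero at the start; "moment": the same for the moment, N m; "finger_gap": finger opening in m; "finger_force": force on a finger pad.
Only numpy, scipy, OpenCV 4.12 (cv2) and the standard library are available. Lean on these libraries where they do the work, as an engineer would, in place of code of your own. Each camera call takes 0.05 s, during which the arm holds its last target. There are 200 camera calls.

## Working session

There is one attempt and no reset: what is moved stays moved. The work goes in short steps, Python scripts to look and compute and a tool call to move; the robot and the scene stay as the last step left them, time stands still between calls to the robot, and variables do not carry over. Pictures are saved under pics/ and viewed, at most 10 in all, crops included, and the job is handed in when it is done.

Besides the shell and the picture viewer there is one more tool, called after ">>>" as name(argument=value, ...), one argument or row to a line, values as JSON. jog_arm: Moves the arm, as the interface text tells. Its arguments: {"type":"object","properties":{"targets":{"type":"array"}},"required":["targets"]}

```bash
mkdir -p pics; cat > h.py <<'E'
import numpy as np, cv2
from rig import manip
from scipy.spatial.transform import Rotation as R
def cam(n):
    c=manip.camera_params(n); a=np.array(c["attitude"],float)
    c["R"]=a if a.shape==(3,3) else (R.from_rotvec(a).as_matrix() if a.size==3 else R.from_quat(a).as_matrix()); return c
def ray(c,uv):
    m=np.array(c["mtx"]); k=c["k1"]
    d=cv2.undistortPoints(np.array([[uv]],float),m,np.array([k,0,0,0.]))[0,0]
    v=c["R"]@np.array([d[0],-d[1],-1]); return np.array(c["position"]),v/np.linalg.norm(v)
def proj(c,P):
    p=(np.atleast_2d(P)-c["position"])@c["R"]; x=p[:,0]/-p[:,2]; y=-p[:,1]/-p[:,2]
    f=1+c["k1"]*(x*x+y*y); m=np.array(c["mtx"]); return np.c_[m[0,0]*x*f+m[0,2],m[1,1]*y*f+m[1,2]]
def atz(c,uv,z):
    o,v=ray(c,uv); return o+v*(z-o[2])/v[2]
def tri(rs):
    A=0;b=0
    for o,v in rs:
        M=np.eye(3)-np.outer(v,v);A=A+M;b=b+M@o
    return np.linalg.solve(A,b)
E
python3 - <<'E'
from h import *
print(manip.get_state())
for n in("side","top","wrist"):
    c=manip.camera_params(n);print(n,c)
    cv2.imwrite(f"pics/{n}0.png",manip.grab_frame(n))
    for l in("garlic_tin","inner_lid","outer_lid"):
        for d in manip.silhouettes(n,l)[:2]: 
            print(n,l,d["score"],d["xy"],d["pixels"].sum()); np.save(f"pics/{n}_{l}.npy",d["pixels"]) if d["score"]>.5 else 0
a=cv2.imread("pics/side0.png");b=cv2.imread("pics/top0.png")
E
```

```text
{'time_s': 0.0, 'qpos': array([-9.30888493e-01,  3.59347943e-01,  1.10308804e-02, -3.60516105e-04,
       -1.22407753e+00, -2.88114106e-01]), 'qvel': array([ 0.00073778,  0.00144842,  0.00086356, -0.00050018, -0.00048576,
       -0.00065486]), 'tau': array([ 1.44460824e-03, -5.82714987e+01,  2.93054777e+01,  6.99721947e+00,
        6.76688593e-03, -1.51999552e-04]), 'position': array([ 0.23240479, -0.63319691,  0.22563382]), 'ee_rot': array([ 5.49489015e-01, -3.09274482e+00, -2.48306353e-03]), 'contact_force': array([-0.43397383, -0.68496916, -0.41251013]), 'moment': array([-0.06564767,  0.0385667 ,  0.02195181]), 'finger_force': 0.0, 'finger_gap': 0.08751935675180167}
side {'mtx': array([[502.16443751,   0.        , 282.12097309],
       [  0.        , 502.16443751, 213.57837227],
       [  0.        ,   0.        ,   1.        ]]), 'k1': -0.1799968617695333, 'position': array([ 0.36403972, -0.92933487,  0.41088651]), 'attitude': array([ 1.22025787, -0.10373357, -0.1093962 ])}
side garlic_tin 0.93 [283.6, 207.2] 2658
side inner_lid 0.62 [284.9, 264.4] 2358
side inner_lid 0.5 [289.7,
[... 173 characters left out ...]
 , 532.81906579, 207.15017915],
       [  0.        ,   0.        ,   1.        ]]), 'k1': -0.10700873536908193, 'position': array([0.3823457 , 0.05045287, 1.29561468]), 'attitude': array([ 0.09856216, -0.0944295 , -1.59623871])}
top garlic_tin 0.74 [246.7, 214.4] 1799
top inner_lid 0.65 [244.2, 212.7] 1761
top inner_lid 0.5 [349.6, 219.4] 74
top outer_lid 0.83 [346.9, 221.8] 2119
wrist {'mtx': array([[364.66123523,   0.        , 277.15901403],
       [  0.        , 364.66123523, 206.07807097],
       [  0.        ,   0.        ,   1.        ]]), 'k1': -0.01715224480875795, 'position': array([ 0.16141402, -0.66091394,  0.38545012]), 'attitude': array([-0.1952086 , -0.28100677,  1.9063058 ])}
```

View pics/side0.png

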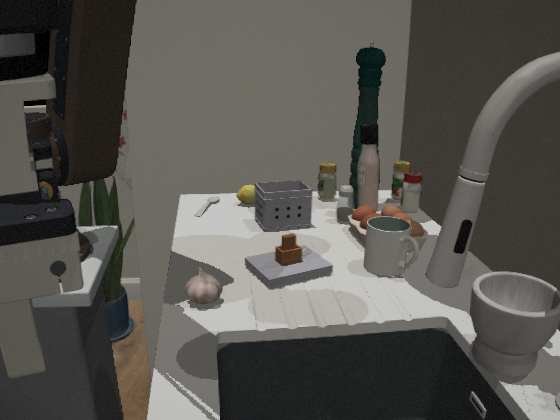

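View pics/top0.png

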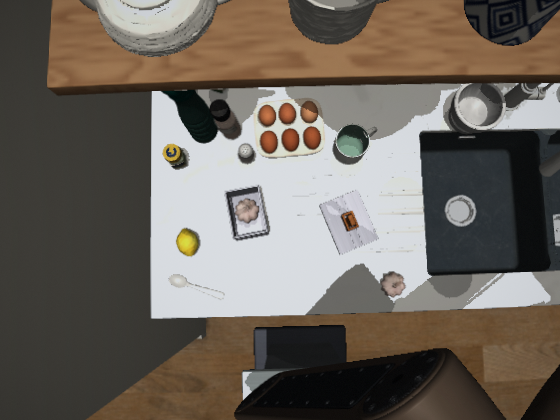

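```bash
python3 - <<'E'
from h import *
s,t=cam("side"),cam("top")
print("bar",tri([ray(s,(289.7,241.2)),ray(t,(349.6,219.4))]))
print("outer top z.03",atz(t,(346.9,221.8),.02),"tin top",atz(t,(246.7,214.4),.09))
for l in("garlic_tin","outer_lid"):
    m=np.load(f"pics/top_{l}.npy").astype(np.uint8)
    cn=max(cv2.findContours(m,0,2)[0],key=cv2.contourArea)[:,0]
    z=.09 if "tin" in l else .02
    P=np.array([atz(t,p,z)[:2] for p in cn.astype(float)])
    print(l,cv2.minAreaRect((P*1000).astype(np.float32)))
E
```

```text
bar [ 0.5016811  -0.10391327  0.05566777]
outer top z.03 [ 0.49949702 -0.10159613  0.02      ] tin top [0.51635718 0.13422927 0.09      ]
garlic_tin ((519.8778686523438, 135.81346130371094), (116.0918960571289, 81.99821472167969), 9.589241027832031)
outer_lid ((499.4291076660156, -104.98123931884766), (130.03929138183594, 102.30525970458984), 20.856365203857422)
```

The side view shows the lids at about (288,265), with the bar on top at (289,241), and the tin at about (283,205). In the top view the tin is at (247,213) and the lids at (349,222). Both agree with the network, and the sizes fit (116x82 and 130x102). I'll move over the lids for a wrist look.

>>> jog_arm(
  targets=[0,0,0,1.8,3.5,0.3,8.7,0,0,0,1.8,3.5,0.3,8.7,0,0,0,1.8,3.5,0.3,8.7,0,0,0,1.8,3.5,0.3,8.7,0,0,0,1.8,3.5,0.3,8.7,0,0,0,1.8,3.5,0.3,8.7,0,0,0,1.8,3.5,0.3,8.7,0,0,0,1.8,3.5,0.3,8.7,0,0,0,1.8,3.5,0.3,8.7,0,0,0,1.8,3.5,0.3,8.7],
)

```text
time_s: 1.43
position: [0.413, -0.2819, 0.2571]
ee_rot: [-0.55, 3.092, -0.001]
contact_force: [0.7, -0.7, -0.2]
finger_gap: 0.0868
finger_force: 0.0
```

>>> jog_arm(
  targets=[0,0,0,1.8,3.5,0,8.7,0,0,0,1.8,3.5,0,8.7,0,0,0,1.8,3.5,0,8.7,0,0,0,1.8,3.5,0,8.7,0,0,0,1.5,3.0,0,8.7,0,0,0,0,0,0,8.7,0,0,0,0,0,0,8.7],
)

```text
time_s: 2.02
position: [0.5002, -0.1121, 0.2565]
ee_rot: [0.555, -3.092, -0.0]
contact_force: [0.2, -0.6, 0.1]
finger_gap: 0.0871
finger_force: 0.0
```

```bash
cat > w.py <<'E'
import sys
from h import *
n=sys.argv[1]; s=manip.get_state(); c=cam("wrist"); im=manip.grab_frame("wrist")
print(s["position"],s["ee_rot"],c["position"])
cv2.imwrite(f"pics/w{n}.png",im)
for l,z in(("outer_lid",.02),("inner_lid",.07),("garlic_tin",.09)):
    for d in manip.silhouettes("wrist",l)[:2]:
        m=d["pixels"].astype(np.uint8)
        cn=max(cv2.findContours(m,0,2)[0],key=cv2.contourArea)[:,0]
        P=np.array([atz(c,p,z)[:2] for p in cn.astype(float)])*1000
        print(l,d["score"],d["xy"],m.sum(),cv2.boundingRect(m),cv2.minAreaRect(P.astype(np.float32)))
E
python3 w.py 1
```

```text
[ 0.50015597 -0.11207248  0.25651158] [ 5.54693745e-01 -3.09215079e+00 -2.16366732e-05] [ 0.42910915 -0.13959563  0.41554294]
outer_lid 0.77 [278.2, 160.2] 10388 (233, 110, 97, 120) ((502.4902038574219, -107.3936996459961), (132.66671752929688, 102.75550079345703), 21.024497985839844)
inner_lid 0.84 [281.0, 179.6] 483 (274, 163, 16, 33) ((499.54730224609375, -108.8141098022461), (31.651609420776367, 14.59244155883789), 20.306962966918945)
garlic_tin 0.65 [469.5, 241.6] 4805 (422, 208, 135, 79) ((496.31256103515625, 106.80530548095703), (78.38444519042969, 127.20649719238281), 10.056861877441406)
```

View pics/w1.png

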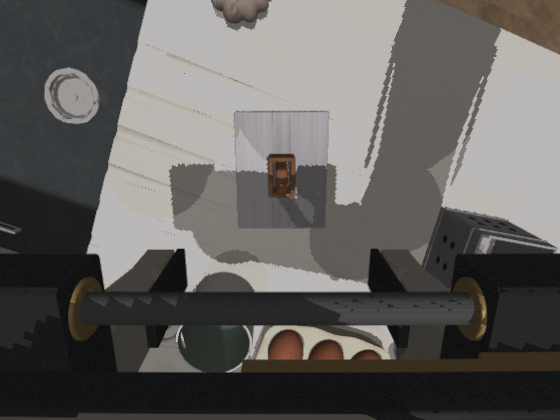

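>>> jog_arm(
  targets=[0,0,0,0.6,3.8,0,8.7,0,0,0,0.6,3.8,0,8.7,0,0,0,0.6,3.8,0,8.7,0,0,0,0,0,0,8.7,0,0,0,0,0,0,8.7],
)

```text
time_s: 2.63
position: [0.5176, 0.0009, 0.2566]
ee_rot: [-0.552, 3.093, -0.0]
contact_force: [-0.5, -1.2, -0.1]
finger_gap: 0.0868
finger_force: 0.0
```

```bash
python3 w.py 2
```

```text
[0.5176008  0.00091731 0.25657987] [-5.51957751e-01  3.09270107e+00 -1.81648181e-05] [ 0.44647854 -0.02647756  0.41560989]
outer_lid 0.73 [188.9, 112.4] 11408 (134, 55, 104, 127) ((501.8819580078125, -106.41458129882812), (130.63587951660156, 102.93984985351562), 20.530475616455078)
inner_lid 0.85 [179.9, 125.1] 627 (167, 106, 24, 32) ((498.9535217285156, -104.63607025146484), (28.096839904785156, 20.724308013916016), 20.25064468383789)
garlic_tin 0.84 [397.2, 215.7] 9791 (339, 161, 125, 123) ((522.0686645507812, 123.38777160644531), (119.4863510131836, 103.3267822265625), 9.60576343536377)
garlic_tin 0.47 [341.1, 341.6] 1118 (320, 324, 39, 35) ((655.3565673828125, 120.23320007324219), (44.613067626953125, 39.49455642700195), 24.01670265197754)
```

View pics/w2.png

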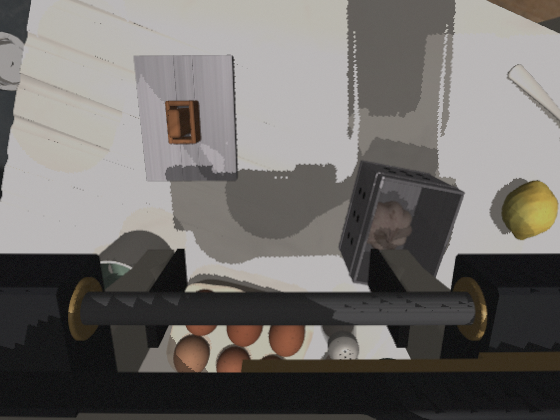

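In w1 the lid is at (235–329, 111–228) with the bar at (281,175). In w2 the lid is at (134–237, 55–181), the bar at (181,122), and the tin mouth at about (400,220). I'll take one more view over the tin, then fit poses.

>>> jog_arm(
  targets=[0,0,0,0.6,3.8,1,8.7,0,0,0,0.6,3.8,1,8.7,0,0,0,0.6,3.8,1,8.7,0,0,0,0,0,0,8.7,0,0,0,0,0,0,8.7],
)

```text
time_s: 3.25
position: [0.536, 0.1149, 0.2868]
ee_rot: [-0.551, 3.092, 0.0]
contact_force: [-1.1, -0.6, -0.3]
finger_gap: 0.0871
finger_force: 0.0
```

```bash
cat > fit.py <<'E'
from h import *
from scipy.optimize import minimize
import pickle,sys
def box(p,dx,dy,z0,z1):
    x,y,a=p[:3]; z=p[3]
    c=np.array([[i*dx/2,j*dy/2,k] for i in(-1,1) for j in(-1,1) for k in(z0,z1)])
    return R.from_euler('z',a).apply(c)+[x,y,z]
def fit(views,p0,prims,free=4):
    # views: (cam, mask); prims: list of box dims; minimises 1-IoU of the hull silhouette
    def rend(p,c,sh):
        m=np.zeros(sh,np.float32)
        for pr in prims:
            h=cv2.convexHull(proj(c,box(p,*pr)).astype(np.float32))
            cv2.fillConvexPoly(m,np.round(h*16).astype(np.int32),1.,cv2.LINE_AA,4)
        return m
    def cost(v):
        p=np.r_[v,p0[len(v):]]; s=0
        for c,k in views:
            m=rend(p,c,k.shape); s+=1-np.minimum(m,k).sum()/np.maximum(m,k).sum()
        return s/len(views)
    S=np.vstack([np.zeros(free),np.diag([.008,.008,.06,.008][:free])])+p0[:free]
    r=minimize(cost,p0[:free],method="Nelder-Mead",options=dict(initial_simplex=S,xatol=1e-5,fatol=1e-5,maxiter=600))
    return r.x,r.fun
E
cat > w3.py <<'E'
from fit import *
views={"outer_lid":[],"garlic_tin":[]}
def add(n,im=True):
    c=cam(n); f=manip.grab_frame(n)
    for l in views:
        d=manip.silhouettes(n,l)
        if d and d[0]["score"]>.6:
            k=d[0]["pixels"].astype(np.float32); b=cv2.boundingRect(d[0]["pixels"].astype(np.uint8))
            print(n,l,d[0]["score"],b,k.sum())
            if b[0]>0 and b[0]+b[2]<559 and b[1]>0: views[l].append((c,k,n))
    return f
cv2.imwrite("pics/w3.png",add("wrist")); add("top")
add("side")
pickle.dump(views,open("v.pkl","wb"))
P={"outer_lid":(np.array([.5,-.105,.364,.004]),[(130,100,0,16),(42,28,16,44),(26,12,44,68)]),
"garlic_tin":(np.array([.52,.135,.168,0.]),[(110,80,0,90)])}
for l,(p0,pr) in P.items():
    pr=[tuple(np.array(q)/1e3) for q in pr]
    v=[(c,k) for c,k,n in views[l]]
    if v: print(l,"all z free",fit(v,p0,pr))
    for i in range(len(v)):
        x,f=fit(v[i:i+1],p0,pr,3); print(" ",views[l][i][2],x,np.degrees(x[2]),f)
E
python3 w3.py
```

```text
wrist outer_lid 0.74 (45, 0, 109, 127) 10979.0
wrist garlic_tin 0.84 (253, 109, 101, 123) 9125.0
top outer_lid 0.9 (320, 190, 57, 65) 2106.0
side outer_lid 0.97 (245, 245, 87, 42) 2348.0
side garlic_tin 0.69 (254, 180, 58, 52) 2663.0
outer_lid all z free (array([ 0.50114585, -0.10530076,  0.37135576,  0.00101589]), np.float64(0.11722266674041748))
  top [ 0.50072765 -0.10587027  0.38734345] 22.193145126259008 0.1007685661315918
  side [ 0.49878697 -0.11029651  0.39515463] 22.640692682801312 0.15139442682266235
garlic_tin all z free (array([ 0.52572679,  0.13569155,  0.15617621, -0.00148351]), np.float64(0.04462021589279175))
  wrist [0.52623753 0.13557762 0.16049208] 9.195518786242918 0.01548624038696289
  side [0.52289415 0.13416613 0.1761401 ] 10.092084428472495 0.04797708988189697
```

View pics/w3.png

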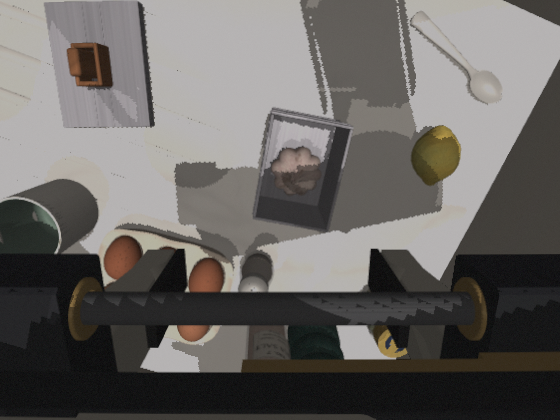

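The tin's mouth is centred at about (303,168) in w3 and the fit is tight (IoU 0.985). I'll go back over the lids for a wrist fit.

>>> jog_arm(
  targets=[0,0,0,-0.5,-3.7,-0.6,8.7,0,0,0,-0.5,-3.7,-0.6,8.7,0,0,0,-0.5,-3.7,-0.6,8.7,0,0,0,-0.5,-3.7,-0.6,8.7,0,0,0,-0.5,-3.7,-0.6,8.7,0,0,0,-0.5,-3.7,-0.5,8.7,0,0,0,0,0,0,8.7,0,0,0,0,0,0,8.7],
)

```text
time_s: 4.37
position: [0.5048, -0.1097, 0.2513]
ee_rot: [0.544, -3.094, -0.0]
contact_force: [0.4, -0.2, 0.3]
finger_gap: 0.0871
finger_force: 0.0
```

```bash
cat > w4.py <<'E'
from fit import *
s=manip.get_state(); c=cam("wrist"); manip.grab_frame("wrist"); print(s["position"],s["ee_rot"])
o=manip.silhouettes("wrist","outer_lid")[0]; i=manip.silhouettes("wrist","inner_lid")[0]
k=cv2.morphologyEx((o["pixels"]|i["pixels"]).astype(np.uint8),cv2.MORPH_CLOSE,np.ones((5,5)))
pr=[(.130,.100,0,.016),(.042,.028,.016,.044),(.026,.012,.044,.068)]
print(o["score"],i["score"])
x,f=fit([(c,k.astype(np.float32))],np.array([.502,-.106,.364,.004]),pr,3);print("lid",x,np.degrees(x[2]),f)
x,f=fit([(c,i["pixels"].astype(np.float32))],np.array([.502,-.106,.364,.0]),[(.026,.012,.048,.072)],3);print("bar",x,np.degrees(x[2]),f)
old=[(a,b) for a,b,n in pickle.load(open("v.pkl","rb"))["outer_lid"] if n!="wrist"]
x,f=fit([(c,k.astype(np.float32))]+old,np.array([.502,-.106,.364,.004]),pr);print("lid z",x,np.degrees(x[2]),f)
E
python3 w4.py
```

```text
[ 0.50480578 -0.10970047  0.25128648] [ 5.43571729e-01 -3.09359171e+00 -2.90171234e-06]
0.62 0.75
lid [ 0.7172217  -0.11099768 -0.18769535] -10.754151537942544 0.5105739831924438
bar [ 0.50070611 -0.10862472  0.36514474] 20.921252672499698 0.13226455450057983
lid z [ 0.5009016  -0.10581266  0.38552719  0.00132448] 22.08908060477043 0.4023120403289795
```

```bash
sed -i 's/^o=manip.*$/D=manip.silhouettes("wrist","outer_lid"); i=manip.silhouettes("wrist","inner_lid")[0]\nprint([(d["score"],d["xy"],d["pixels"].sum()) for d in D])\no=min(D,key=lambda d:abs(d["xy"][0]-278)+abs(d["xy"][1]-165))/' w4.py; python3 w4.py
```

```text
[ 0.50582131 -0.10725523  0.25178258] [-5.49942324e-01  3.09256213e+00  5.64967396e-05]Traceback (most recent call last):
  File "w4.py", line 3, in <module>
    D=manip.silhouettes("wrist","outer_lid"); i=manip.silhouettes("wrist","inner_lid")[0]
                                                ~~~~~~~~~~~~~~~~~~~~~~~~~~~~~~~~~~~~~~^^^
IndexError: list index out of range
```

```bash
python3 w4.py
```

```text
[ 0.50589134 -0.10667851  0.25172183] [-5.52090989e-01  3.09234969e+00  6.78038197e-05]
[(0.75, [275.5, 153.0], np.int64(10414))]
0.75 0.6
lid [ 0.50259356 -0.10706758  0.3599162 ] 20.621679125303665 0.023928582668304443
bar [ 0.50010178 -0.10866129  0.41527329] 23.793407096917406 0.13441956043243408
lid z [ 0.50159474 -0.10630747  0.37076303  0.00101638] 21.243156949377646 0.09390971809625626
```

The lid is at (0.5026, -0.107) with yaw 20.6°, at the expected height and size. I'll descend to the bar.

>>> jog_arm(
  targets=[0,0,0.4,-0.4,-0.1,-2,5,0,0,0,0,0,-2,5,0,0,0,0,0,-2,5,0,0,0,0,0,-2,5,0,0,0,0,0,-2,5,0,0,0,0,0,-2,5,0,0,0,0,0,-2,5,0,0,0,0,0,-2,5,0,0,0,0,0,-1,5,0,0,0,0,0,0,5],
)

```text
time_s: 5.65
position: [0.5002, -0.1085, 0.0795]
ee_rot: [0.56, -3.087, -0.001]
contact_force: [-0.7, 0.0, -0.1]
finger_gap: 0.0498
finger_force: 0.0
```

```bash
python3 - <<'E'
from h import *
s=manip.get_state();print(s["position"],s["ee_rot"],s["finger_gap"])
cv2.imwrite("pics/w5.png",np.hstack([manip.grab_frame("side")[150:330,180:400].repeat(2,0).repeat(2,1)]))
cv2.imwrite("pics/w5b.png",manip.grab_frame("wrist"))
E
```

```text
[ 0.50015335 -0.10848867  0.07950504] [ 5.60106877e-01 -3.08708480e+00 -5.96874793e-04] 0.04980094233969348
```

View pics/w5b.png

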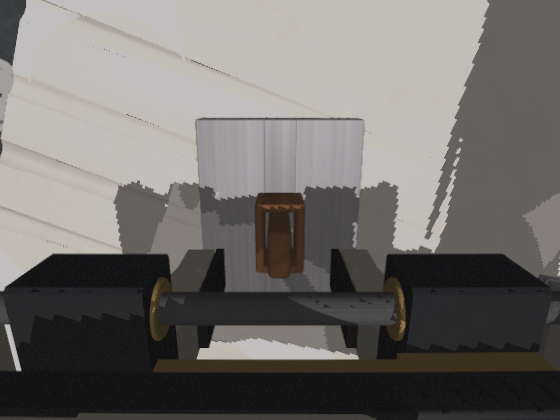

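The fingers straddle the bar symmetrically: bar at column 279, finger midpoint about 277, and the yaw is aligned. I'll lower and close.

>>> jog_arm(
  targets=[0,0,0,0.1,0.1,-1,5,0,0,0,0,0,-1,5,0,0,0,0,0,-0.8,5,0,0,0,0,0,0,5,0,0,0,0,0,0,5],
)

```text
time_s: 6.17
position: [0.5021, -0.1077, 0.053]
ee_rot: [0.56, -3.09, 0.0]
contact_force: [-0.4, 0.2, 0.5]
finger_gap: 0.0501
finger_force: 0.0
```

>>> jog_arm(
  targets=[0,0,0,0,0,0,2,0,0,0,0,0,0,1,0,0,0,0,0,0,0.6,0,0,0,0,0,0,0.6,0,0,0,0,0,0,0.6,0,0,0,0,0,0,0.6,0,0,0,0,0,0,0.6],
)

```text
time_s: 6.75
position: [0.5025, -0.1076, 0.0536]
ee_rot: [-0.56, 3.091, 0.0]
contact_force: [-1.1, 2.4, -0.3]
finger_gap: 0.0117
finger_force: 30.0
```

>>> jog_arm(
  targets=[0,0,0,0,0,0.4,0.6,0,0,0,0,0,0.8,0.6,0,0,0,0,0,1.2,0.6,0,0,0,0,0,1.5,0.6,0,0,0,0,0,1.5,0.6,0,0,0,0,0,1.5,0.6,0,0,0,0,0,1.5,0.6,0,0,0,0,0,1.5,0.6,0,0,0,0,0,1.5,0.6,0,0,0,0,0,1.3,0.6],
)

```text
time_s: 7.58
position: [0.5022, -0.1077, 0.1819]
ee_rot: [-0.56, 3.091, 0.0]
contact_force: [0.1, 0.1, -4.6]
finger_gap: 0.0121
finger_force: 30.0
```

>>> jog_arm(
  targets=[0,0,0,0,0,0.8,0.6,0,0,0,0,0,0.4,0.6,0,0,0,0,0,0,0.6,0,0,0,0,0,0,0.6],
)

```text
time_s: 7.92
position: [0.5021, -0.1076, 0.1921]
ee_rot: [0.56, -3.091, -0.001]
contact_force: [0.6, -0.1, -4.3]
finger_gap: 0.0116
finger_force: 30.0
```

```bash
python3 - <<'E'
from h import *
s=manip.get_state();print(s["position"],s["ee_rot"],s["finger_gap"],s["contact_force"])
a=manip.grab_frame("side")[90:300,180:400]; b=manip.grab_frame("wrist")
b=b[60:360,80:480]
cv2.imwrite("pics/w6.png",np.hstack([cv2.resize(a,(400,382)),cv2.copyMakeBorder(b,0,82,0,0,0)]))
E
```

```text
[ 0.50212477 -0.10759241  0.19207306] [ 5.60088413e-01 -3.09058753e+00 -6.13652904e-04] 0.011621149906875072 [ 0.61191462 -0.08990602 -4.2934569 ]
```

View pics/w6.png

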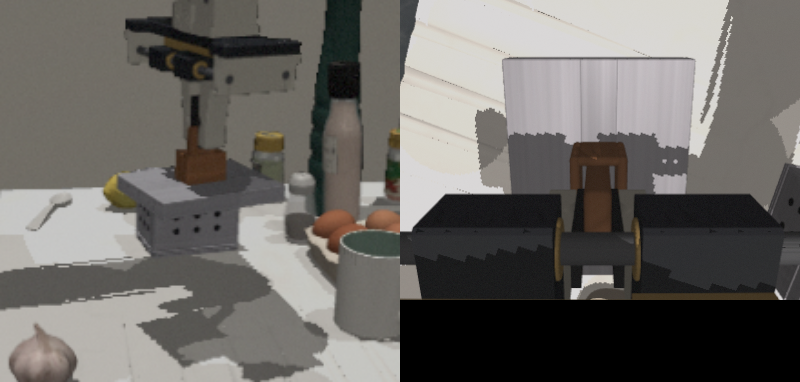

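The lift is level and nested, with about 4.5 N of weight. Next I'll work out where the bar sits along the tool's x axis.

```bash
python3 - <<'E'
from h import *
c=cam("wrist");s=manip.get_state();T=R.from_rotvec(s["ee_rot"])
loc=T.inv().apply(c["position"]-s["position"]);LR=T.inv().as_matrix()@c["R"]
ax=np.array([np.cos(np.radians(20.6)),np.sin(np.radians(20.6))])
def mk(p,r):
    t=R.from_rotvec(r);d=dict(c);d["position"]=p+t.apply(loc);d["R"]=t.as_matrix()@LR;return d
w1=mk([.50016,-.11207,.25651],[.5547,-3.0921,0]);w5=mk([.50015,-.10849,.0795],[.5601,-3.0871,-.0006])
for n,cc,f in(("w1",w1,"pics/w1.png"),("w5",w5,"pics/w5b.png")):
    im=cv2.imread(f).astype(int); col=281 if n=="w1" else 279
    rows=range(160,205) if n=="w1" else range(200,290,1)
    print(n,[(r,*im[r,col-2:col+3].mean(0).round().astype(int)) for r in rows][::1 if n=="w1" else 2])
    # predicted bar +x/-x top end rows for centre (0.502,-0.1076)
    for k in(-.013,.013):
        print(k,proj(cc,np.r_[np.array([.5021,-.1076])+k*ax,.072]),proj(cc,np.r_[np.array([.5026,-.107])+np.sign(k)*.021*ax,.048]))
E
```

```text
w1 [(160, np.int64(55), np.int64(79), np.int64(118)), (161, np.int64(44), np.int64(64), np.int64(94)), (162, np.int64(30), np.int64(43), np.int64(60)), (163, np.int64(27), np.int64(37), np.int64(52)), (164, np.int64(25), np.int64(36), np.int64(52)), (165, np.int64(25), np.int64(36), np.int64(52)), (166, np.int64(24), np.int64(35), np.int64(52)), (167, np.int64(27), np.int64(38), np.int64(54)), (168, np.int64(28), np.int64(38), np.int64(55)), (169, np.int64(38), np.int64(53), np.int64(78)), (170, np.int64(48), np.int64(70), np.int64(103)), (171, np.int64(53), np.int64(76), np.int64(114)), (172, np.int64(57), np.int64(81), np.int64(121)), (173, np.int64(57), np.int64(83), np.int64(124)), (174, np.int64(57), np.int64(83), np.int64(124)), (175, np.int64(58), np.int64(84), np.int64(123)), (176, np.int64(57), np.int64(84), np.int64(124)), (177, np.int64(53), np.int64(76), np.int64(112)), (178, np.int64(40), np.int64(56), np.int64(81)), (179, np.int64(32), np.int64(45), np.int64(64)), (180, np.int64(30), np.int64(43), np.int64(62)), (181, np.int64(30), np.int64(43), np.int64(63)), (182, np.
[... 2892 characters left out ...]
np.int64(47), np.int64(68)), (268, np.int64(34), np.int64(49), np.int64(70)), (270, np.int64(34), np.int64(49), np.int64(71)), (272, np.int64(34), np.int64(49), np.int64(72)), (274, np.int64(35), np.int64(49), np.int64(71)), (276, np.int64(32), np.int64(45), np.int64(67)), (278, np.int64(68), np.int64(70), np.int64(77)), (280, np.int64(94), np.int64(91), np.int64(95)), (282, np.int64(93), np.int64(91), np.int64(94)), (284, np.int64(93), np.int64(91), np.int64(94)), (286, np.int64(93), np.int64(91), np.int64(94)), (288, np.int64(93), np.int64(92), np.int64(94))]
-0.013 [[279.53937158 236.02748522]] [[279.90758738 207.55652602]]
0.013 [[279.49865775 283.72100277]] [[279.82942266 276.95079758]]
```

The bar is about 1 mm toward -x of the TCP. The target TCP over the tin is (0.527, 0.136), with a turn of -11.1°.

>>> jog_arm(
  targets=[0,0,-0.5,0.1,1,0,0.6,0,0,-1,0.2,2,0,0.6,0,0,-1.2,0.3,2.8,0,0.6,0,0,-1.4,0.3,2.9,0,0.6,0,0,-1.4,0.3,2.9,0,0.6,0,0,-1.4,0.3,2.9,0,0.6,0,0,-1.4,0.3,2.9,0,0.6,0,0,-1.2,0.3,2.8,0,0.6,0,0,-1,0.2,2.1,0,0.6,0,0,-0.6,0.2,2,0,0.6],
)

```text
time_s: 8.85
position: [0.5272, 0.1368, 0.1916]
ee_rot: [0.258, -3.13, 0.001]
contact_force: [0.2, -0.1, -4.5]
finger_gap: 0.0118
finger_force: 30.0
```

>>> jog_arm(
  targets=[0,0,0,0,0,-0.5,0.6,0,0,0,0,0,-1,0.6,0,0,0,0,0,-1,0.6,0,0,0,0,0,0,0.6,0,0,0,0,0,0,0.6,0,0,0,0,0,0,0.6],
)

```text
time_s: 9.35
position: [0.5276, 0.1346, 0.1675]
ee_rot: [0.258, -3.131, 0.001]
contact_force: [0.4, 0.2, -4.2]
finger_gap: 0.0116
finger_force: 30.0
```

```bash
python3 - <<'E'
from h import *
s=manip.get_state();r=s["ee_rot"];print(s["position"],r,np.degrees(2*np.arctan2(r[1],r[0]))%180)
a=manip.grab_frame("side")[100:270,180:380]; b=manip.grab_frame("wrist")[60:360,80:480]
cv2.imwrite("pics/w7.png",np.hstack([cv2.resize(a,(400,340)),cv2.copyMakeBorder(b,0,40,0,0,0)]))
E
```

```text
[0.52764233 0.13462684 0.16745129] [ 2.57788430e-01 -3.13069046e+00  7.21551781e-04] 9.414499755232953
```

View pics/w7.png

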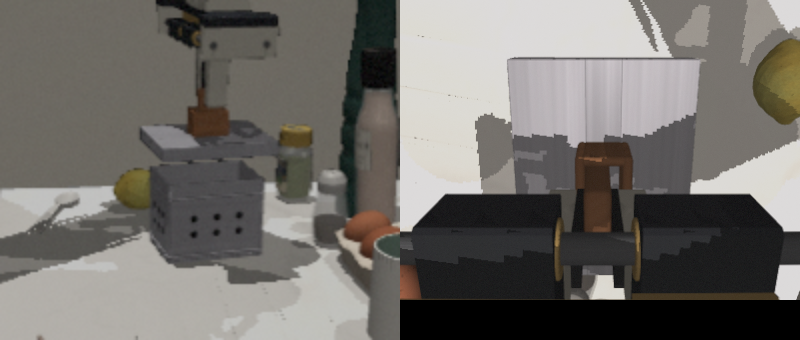

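The lids hang level and aligned about 24 mm above the tin. I'll descend slowly, watching the force.

>>> jog_arm(
  targets=[0,0,0,0,0.1,-0.5,0.6,0,0,0,0,0,-0.5,0.6,0,0,0,0,0,-0.5,0.6,0,0,0,0,0,-0.4,0.6,0,0,0,0,0,-0.3,0.6,0,0,0,0,0,-0.3,0.6,0,0,0,0,0,-0.2,0.6,0,0,0,0,0,0,0.6,0,0,0,0,0,0,0.6],
)

```text
time_s: 10.2
position: [0.5276, 0.1364, 0.1405]
ee_rot: [0.259, -3.131, 0.0]
contact_force: [1.1, -0.3, -4.6]
finger_gap: 0.0119
finger_force: 30.0
```

>>> jog_arm(
  targets=[0,0,0,0,0,-0.2,0.6,0,0,0,0,0,-0.2,0.6,0,0,0,0,0,-0.1,0.6,0,0,0,0,0,0,0.6,0,0,0,0,0,0,0.6],
)

```text
time_s: 10.62
position: [0.5275, 0.1363, 0.1355]
ee_rot: [0.259, -3.131, 0.0]
contact_force: [0.2, 0.4, -4.2]
finger_gap: 0.0119
finger_force: 30.0
```

>>> jog_arm(
  targets=[0,0,0,0,0,-0.1,0.6,0,0,0,0,0,-0.1,0.6,0,0,0,0,0,0,0.6,0,0,0,0,0,0,0.6],
)

```text
time_s: 10.95
position: [0.5275, 0.1363, 0.1335]
ee_rot: [0.259, -3.131, 0.0]
contact_force: [0.1, 0.6, -4.8]
finger_gap: 0.0116
finger_force: 30.0
```

Past the plug's step with no contact. Continuing to the flange seat.

>>> jog_arm(
  targets=[0,0,0,0,0,-0.1,0.6,0,0,0,0,0,-0.1,0.6,0,0,0,0,0,0,0.6,0,0,0,0,0,0,0.6],
)

```text
time_s: 11.28
position: [0.5277, 0.1364, 0.1316]
ee_rot: [-0.259, 3.131, 0.0]
contact_force: [-1.1, -0.1, -4.2]
finger_gap: 0.0118
finger_force: 30.0
```

>>> jog_arm(
  targets=[0,0,0,0,0,-0.1,0.6,0,0,0,0,0,0,0.6,0,0,0,0,0,0,0.6],
)

```text
time_s: 11.53
position: [0.5277, 0.1365, 0.1315]
ee_rot: [-0.26, 3.13, 0.0]
contact_force: [-4.6, 0.3, 4.5]
finger_gap: 0.0119
finger_force: 30.0
```

Contact at z=0.1315, which matches the expected seat (0.0533+0.078). I'll hold briefly, release and raise a little.

>>> jog_arm(
  targets=[0,0,0,0,0,0,0.6,0,0,0,0,0,0,1.5,0,0,0,0,0,0,3,0,0,0,0,0,0,5,0,0,0,0,0,0,5.5,0,0,0,0,0,0,5.5,0,0,0,0,0,0,5.5],
)

```text
time_s: 12.12
position: [0.5277, 0.1363, 0.1305]
ee_rot: [-0.259, 3.131, -0.0]
contact_force: [0.6, 0.4, -0.1]
finger_gap: 0.0428
finger_force: 0.0
```

```bash
python3 - <<'E'
from h import *
s=manip.get_state();print(s["position"],s["contact_force"],s["finger_gap"])
a=manip.grab_frame("side")[120:270,200:350]; b=manip.grab_frame("wrist")[60:360,80:480]
cv2.imwrite("pics/w8.png",np.hstack([cv2.resize(a,(400,400),interpolation=cv2.INTER_CUBIC),cv2.copyMakeBorder(b,0,100,0,0,0)]))
E
```

```text
[0.52765735 0.13632803 0.1305013 ] [ 0.60298504  0.38790145 -0.08651494] 0.04277302277500034
```

View pics/w8.png

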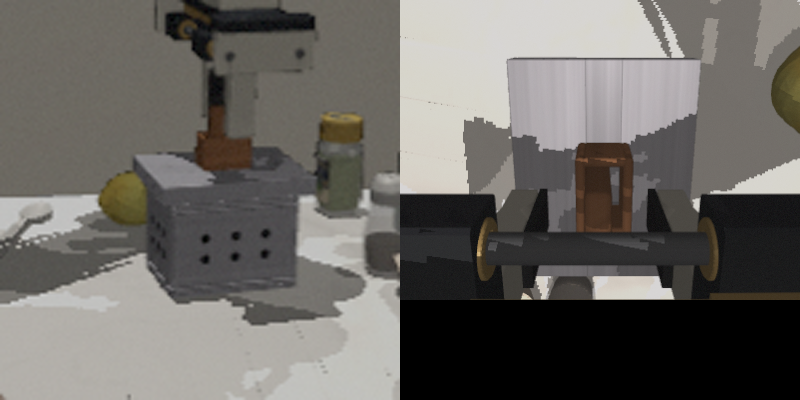

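Both lids are seated level on the tin and nested, with the fingers clear on either side. I'll lower over the collar.

>>> jog_arm(
  targets=[0,0,0,0,0,0,5.5,0,0,0,0,0,0,5.5,0,0,0,0,0,-0.6,5.5,0,0,0,0,0,-0.8,5.5,0,0,0,0,0,-0.7,5.5,0,0,0,0,0,-0.4,5.5,0,0,0,0,0,-0.3,5.5,0,0,0,0,0,0,5.5,0,0,0,0,0,0,5.5],
)

```text
time_s: 12.97
position: [0.5275, 0.1363, 0.1023]
ee_rot: [0.259, -3.13, 0.001]
contact_force: [-0.5, -0.1, -0.2]
finger_gap: 0.0549
finger_force: 0.0
```

>>> jog_arm(
  targets=[0,0,0,0,0,0,3.5,0,0,0,0,0,0,3,0,0,0,0,0,0,2.6,0,0,0,0,0,0,2.2,0,0,0,0,0,0,2.2,0,0,0,0,0,0,2.2,0,0,0,0,0,0,2.2],
)

```text
time_s: 13.55
position: [0.5277, 0.1366, 0.1028]
ee_rot: [-0.259, 3.13, 0.001]
contact_force: [-1.4, 2.3, 1.5]
finger_gap: 0.0277
finger_force: 30.0
```

>>> jog_arm(
  targets=[0,0,0,0,0,0.2,2.2,0,0,0,0,0,0.3,2.2,0,0,0,0,0,0.4,2.2,0,0,0,0,0,0.5,2.2,0,0,0,0,0,0.5,2.2,0,0,0,0,0,0.5,2.2,0,0,0,0,0,0.5,2.2,0,0,0,0,0,0.5,2.2,0,0,0,0,0,0,2.2],
)

```text
time_s: 14.3
position: [0.5282, 0.1366, 0.1379]
ee_rot: [-0.259, 3.129, 0.001]
contact_force: [0.2, -0.4, -1.0]
finger_gap: 0.0278
finger_force: 30.0
```

>>> jog_arm(
  targets=[0,0,0,0,0,0.5,2.2,0,0,0,0,0,0.8,2.2,0,0,0,0,0,1,2.2,0,0,0,0,0,1.2,2.2,0,0,0,0,0,1.2,2.2,0,0,0,0,0,1.2,2.2,0,0,0,0,0,1.2,2.2,0,0,0,0,0,1.2,2.2,0,0,0,0,0,1,2.2,0,0,0,0,0,0.5,2.2],
)

```text
time_s: 15.13
position: [0.5282, 0.1366, 0.2367]
ee_rot: [-0.259, 3.129, 0.001]
contact_force: [0.3, 0.2, -0.6]
finger_gap: 0.0273
finger_force: 30.0
```

>>> jog_arm(
  targets=[0,0,0,0,0,0,2.2,0,0,0,0,0,0,2.2,0,0,0,0,0,0,2.2,0,0,0,0,0,0,2.2,0,0,0,0,0,0,2.2,0,0,0,0,0,0,2.2],
)

```text
time_s: 15.63
position: [0.5274, 0.1363, 0.2341]
ee_rot: [0.259, -3.13, 0.001]
contact_force: [0.0, -0.7, -1.5]
finger_gap: 0.028
finger_force: 30.0
```

```bash
python3 - <<'E'
from h import *
s=manip.get_state();print(s["position"],s["contact_force"],s["finger_gap"],s["finger_force"],abs(s["qvel"]).max())
a=manip.grab_frame("side")[50:270,180:400]
cv2.imwrite("pics/w9.png",cv2.resize(a,(500,500),interpolation=cv2.INTER_CUBIC))
E
```

```text
[0.52742026 0.13626549 0.23406099] [ 0.04877206 -0.74478427 -1.5430748 ] 0.028029047018099003 29.99963790178299 0.00331904510252644
```

View pics/w9.png

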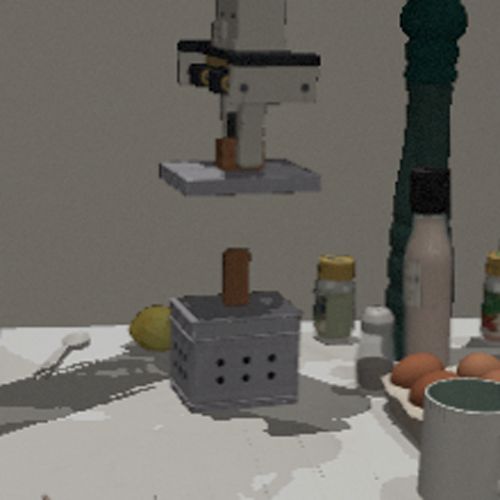

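The outer lid is held level, about 13 cm up, and clear of the bar. The inner lid is seated on the tin with its bar standing at about (236,277). Handing in.

```bash
python3 -c "
from rig import manip
print(manip.job_done())"
```

```text
the job is handed in; nothing more can be done
None
```

The job is handed in (no verdict returned): the inner lid is seated in the tin, and the outer lid is held still and level about 13 cm above where it sat, touching nothing else.

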